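# Chock the poster tube on the sloping board and take back the jar

### The arm

A 7-joint arm with a two-finger parallel gripper is mounted at the origin on the work surface. World frame = base frame: x ahead of the robot, y to its left, z up, the work surface at z = 0. Lengths are in m, angles in rad, forces in N, time in s.
With the tool pointing down it reaches from about 0.425 to 0.975 m from the base axis. Payload 16.7 kg.
Tool frame: the origin (TCP) lies where the fingers leave the gripper's body, on its centre line; the fingertips stand 73 mm ahead of it and the grasp point (between the pads) lies ctrl.tcp_to_grasp ahead of it (ctrl.tcp_to_grasp is the distance from the TCP to the grasp point, in m); z points along the fingers, y is the line along which they close (so a half turn about z gives the same grasp; the last joint's range is limited). The gripper opens to 85 mm and grips with 20 to 120 N. Pads are 22 mm wide; open, the fingers measure 114 mm over their backs; the gripper's body (76 mm by 85 mm) begins 54 mm behind the grasp point. The pads swing forward as they close: fully open they stand 13 mm farther back than shut.
Start: joints at [1.129, 0.426, 0.074, 1.606, -0.034, 1.111, -0.067], TCP at [0.194, -0.646, 0.304] pointing down, gripper open.
Joint ranges: [-2.85, 2.85], [-0.5, 2.14], [-1.23, 1.37], [0.21, 2.46], [-1.02, 4.16], [0.16, 2.05], [-2.73, 2.73]. Speed limits (rad/s): [1.89, 1.89, 2.39, 2.39, 3.01, 3.01, 3.01].

### API

Orientations are given as a 3x3 rotation matrix whose columns are the frame's x, y, z axes.
In Python, from bench import ctrl gives the robot as it stands.
- The arm moves only by the tool play_rows, never from a script. Its arguments are lists of equal length, an entry for each row: "slide": the shift along the world's x, y, z in mm, a list of three; "roll": the turn about the world's z in rad. In form: {"slide": [[tx, ty, tz], ...], "roll": [roll, ...]}. A call has 1 to 8 rows; each row shifts and turns the commanded pose from where the row before left it; what a row does not reach is not made up. A row lasts 1/12 s, in which the tool goes at most 41.7 mm and 7.16 degrees, less where a joint would pass 70% of its speed; a pose out of reach is approached as far as the arm can. A call with a gripper value outside its range is refused whole. "gripper" is the closure, from 0 (fully open) to 1 (shut), set as the call begins (left out, the last holds). The fingers move at their own pace and stop on an object; "grip_force" is the grip in N (left out, the last holds). Time passes only in rows, so rows that do not move let the fingers close. It gives the time, the measured TCP pose, the force, the opening and the grip force at its end, in the units of the state.
- ctrl.read_state(): the state, without advancing time (a new reading comes with each control period).
- ctrl.read_camera(name): name is "side" or "top"; returns the picture (420x560x3 uint8, red, green, blue); there is no depth.
- ctrl.camera_info(name): a dict with "camera_matrix" (3x3 intrinsics, pixels), "k1" (the pictures are not rectified: a ray, as slopes to the right and down, at radius r is drawn at 1 + k1 r^2 times it, then the intrinsics apply), "R" (3x3) and "t" (3): a world point X has camera coordinates R X + t. Camera axes: x right, y down, z forward; pixel columns grow to the right and rows downward; lengths in m; the calibration is good to about 2 mm. A picture is of the moment at which its call begins. camera_info takes no time and is no camera call.
- ctrl.sign_off(): hands the job in; it is judged then, once.
Trained networks look in the newest picture that a camera, given by its name, has taken for a name from the list of things; names that differ only in an ending like _2 or _b are one class to them, and where a whole thing is asked for, a point or a joint stands for the part that bears it (a point fixed in the world has none). Each returns a list of dicts, best first, with "score" (0 to 1); they miss things now and then, are a little off and sometimes report something else, mostly with a low value. They report only what shows in the picture. A call takes as long as a camera call. They do not tell look-alikes from the thing itself.
- ctrl.look_for(camera, name): "position" ([x, y, z] in m, in world coordinates, good to about 4 mm: the middle of the surface that is visible of it).
The state is a dict: "t": time; "joint_pos": joint angles; "qd": joint speeds; "tau": joint torques, N m; "tool_pos": TCP position; "tool_rot": TCP orientation; "ft_force": force on the tool from outside, world axes, zero at the start; "ft_torque": the same for the moment, N m; "gripper_width": opening from 0.0 (shut) to 1.0 (fully open); "finger_force": force on a finger pad.
Only numpy, scipy, OpenCV 4.12 (cv2) and the standard library are available. Lean on these libraries where they do the work, as an engineer would, in place of code of your own. Each camera call takes 0.05 s, during which the arm holds its last target. There are 200 camera calls.

### The job

A heavy poster tube lies across the sloping craft board and only a paint jar at its low side keeps it from rolling off. Stand the wooden chock, which lies on its side on the table, on its base and push it, thin edge first, firmly under the low side of the tube beside the jar until you feel it bite, without shifting the tube more than about a centimetre; then take the jar away and stand it upright in the empty half of the grey tray, leaving the tube held by the chock alone. Do not disturb the other jar, the glue bottle or the tape roll.

Things in the scene. Friction and masses are not known exactly. Their poses are not given: they have to be found in the camera images.
- board: Sloping plywood board, fixed, 300 mm (x) by 360 mm (y), no lip. Origin on the table under its middle; its frame is level (z vertical). The flat top rises at 7 degrees towards the board's +x (low edge at -x, the robot's side); it stands 35 mm high at the middle, 17 mm at the low edge, 53 mm at the high edge.
- tube: White rigid poster tube, grey end caps, 76 mm in diameter, 280 mm long, 0.6 to 1.0 kg, lying across the board along the board's y. Origin on its axis at mid length; y is the axis; x and z turn as it rolls. It rests on the board against the jar and rolls down to the board's -x if nothing stops it. A push of only 2 to 6 N shifts it up the slope.
- jar: Closed paint jar, white with a grey lid, 54 mm in diameter, 75 mm tall, about 0.35 kg, standing on the board (so leaning 7 degrees) and touching the tube's low side somewhere within 80 mm of the tube's middle. Origin at the centre of its underside, z along its axis to the lid.
- chock: Brown wooden wedge, 80 mm long, 52 wide, 28 high, 0.1 kg. Origin: centre of its base face. x to the thin edge (+40 mm; heel at -40), y from base (0) to top (28), z across (sides at -26, +26). From x -40 to -8 mm a plain block 28 high; from there the top slopes down to 2 mm at the thin edge. Starts lying on its side on the table (z up, y level, origin 26 mm high); on its base, y points up.
- chock_tip (a point): Middle of the chock's thin edge, on its base: x +40 mm, y 0, z 0 of the chock.
- tray: Low open grey tray, fixed, 170 mm (x) by 130 mm (y), 30 mm high, walls and floor 4 mm thick. Origin at the centre of its underside, z up. The half at +x holds another jar; the half at -x is empty, and a jar fits well there with its centre at x -38 mm, y 0.
- jar_b: A second jar, same as the first, standing in the +x half of the tray (centre 42 mm along the tray's x). A bystander, leave it standing where it is. Origin at the centre of its underside.
- glue: White glue bottle with a thin spout, 54 mm in diameter, 140 mm tall, standing on the table. A bystander. Origin at the centre of its underside.
- tape: Roll of brown tape lying flat, 90 mm in diameter, 24 mm high, on the table. A bystander. Origin at the centre of its underside.
There are look-alikes about, which are no part of the job. Leave any orange look-alike of the jar alone.

How it is judged:
On the way:
1. with the jar still in place, the chock stands on its base with its thin edge under the tube's low side and is pressed against it with more than 1.5 N (angle between chock's own y axis and vertical below 0.3 rad and x of chock_tip in the frame of board between 0.015 and 0.056 m and y of chock in the frame of board between -0.15 and 0.15 m and z of chock in the frame of board below 0.042 m and contact force between chock and tube above 1.5 N and distance of jar from where it was at the start of the episode below 0.015 m), for 0.1 s.
At the end, for the whole second after the job is handed in: Tube at rest within 12 mm of its start, leaning on the chock (over 0.2 N); chock on its base (0.3 rad), thin edge at 15-56 mm of the board's x, base down on the board; jar upright (0.1 rad), at rest on the tray floor in the empty half (x -60 to 10 mm, y within 40 mm) (angle between chock's own y axis and vertical below 0.3 rad and x of chock_tip in the frame of board between 0.015 and 0.056 m and y of chock in the frame of board between -0.15 and 0.15 m and z of chock in the frame of board below 0.042 m and contact force between chock and tube above 0.2 N and distance of tube from where it was at the start of the episode below 0.012 m and linear speed of each of tube, chock below 0.01 m/s and x of jar in the frame of tray between -0.06 and 0.01 m and y of jar in the frame of tray between -0.04 and 0.04 m and z of jar in the frame of tray below 0.012 m and angle between jar's own z axis and vertical below 0.1 rad and linear speed of jar below 0.02 m/s); the robot touches nothing.
It fails at once if the second jar, the glue bottle or the tape roll is moved by more than 25 mm or the jar or the bottle is knocked over (distance of any of jar_b, glue, tape from where it was at the start of the episode above 0.025 m or angle between any of jar_b, glue's own z axis and vertical above 0.5 rad).
It also fails if it takes over 72 s, if anything falls off the work surface, if the arm or the gripper's body presses on something with over 40 N, if the wrist force passes 120 N, or if a joint passes its speed limit or range.

## Working session

There is one attempt and no reset: what is moved stays moved. The work goes in short steps, Python scripts to look and compute and a tool call to move; the robot and the scene stay as the last step left them, time stands still between calls to the robot, and variables do not carry over. Pictures are saved under pics/ and viewed, at most 10 in all, crops included, and the job is handed in when it is done.

Besides the shell and the picture viewer there is one more tool, called after "Emit:" by a JSON object that holds its "api" and its "payload". play_rows: Moves the arm, as the interface text tells. Its arguments: {"type":"object","properties":{"slide":{"type":"array","items":{"type":"array","items":{"type":"number"}}},"roll":{"type":"array","items":{"type":"number"}},"gripper":{"type":"number"},"grip_force":{"type":"number"}},"required":["slide","roll"]}

```bash
ls; mkdir -p pics
cat > h.py <<'E'
import numpy as np, cv2
from bench import ctrl
def cam(n):
    c=ctrl.camera_info(n); return np.array(c["camera_matrix"]),c["k1"],np.array(c["R"]),np.array(c["t"])
def proj(n,X):
    K,k,R,t=cam(n); p=R@np.array(X)+t; s=p[:2]/p[2]; s=s*(1+k*(s@s)); return K[:2,:2]@s+K[:2,2]
def ray(n,u,z):
    "world point at height z seen at pixel u"
    K,k,R,t=cam(n); s=cv2.undistortPoints(np.array([[u]],float),K,np.array([k,0,0,0.]))[0,0]
    d=R.T@np.array([s[0],s[1],1]); o=-R.T@t; return o+d*(z-o[2])/d[2]
def save(n,f,crop=None,s=1):
    im=ctrl.read_camera(n)[:,:,::-1]
    if crop: a,b,c,d=crop; im=im[b:d,a:c]
    cv2.imwrite("pics/"+f,cv2.resize(im,None,fx=s,fy=s,interpolation=cv2.INTER_CUBIC))
E
python3 - <<'E'
from h import *
save("top","top0.png",None,1.4);save("side","side0.png",None,1.4)
for n in ["top","side"]:
    print(n,"campos",np.round(-cam(n)[2].T@cam(n)[3],2))
    for o in ["board","tube","jar","chock","tray","glue","tape"]:
        print(o,[(np.round(d["position"],3).tolist(),round(d["score"],2),np.round(proj(n,d["position"])).tolist()) for d in ctrl.look_for(n,o)[:4]])
s=ctrl.read_state();print(ctrl.tcp_to_grasp,s["t"],s["tool_pos"],np.round(s["tool_rot"],3).tolist())
E
```

```text
pics
top campos [0.39 0.02 1.21]
board [([0.534, -0.0, 0.027], 0.87, [278.0, 230.0])]
tube [([0.612, 0.026, 0.113], 0.76, [267.0, 192.0])]
jar [([0.812, -0.025, 0.052], 0.98, [286.0, 117.0]), ([0.312, -0.178, 0.049], 0.96, [357.0, 321.0]), ([0.55, 0.06, 0.106], 0.92, [252.0, 220.0]), ([0.501, -0.324, 0.083], 0.77, [417.0, 238.0])]
chock [([0.498, 0.379, 0.051], 0.91, [121.0, 247.0])]
tray [([0.447, -0.326, 0.002], 0.87, [410.0, 263.0])]
glue [([0.727, -0.344, 0.083], 0.61, [418.0, 145.0])]
tape [([0.72, 0.371, 0.024], 0.8, [129.0, 160.0])]
side campos [0.19 1.26 0.85]
board [([0.52, 0.077, 0.028], 0.85, [277.0, 231.0])]
tube [([0.605, 0.091, 0.103], 0.59, [244.0, 206.0]), ([0.726, -0.335, 0.062], 0.34, [249.0, 149.0])]
jar [([0.296, 0.212, 0.044], 0.94, [353.0, 267.0]), ([0.811, 0.002, 0.042], 0.9, [188.0, 200.0]), ([0.309, -0.151, 0.042], 0.8, [365.0, 194.0]), ([0.553, 0.083, 0.083], 0.7, [264.0, 213.0])]
chock [([0.491, 0.4, 0.036], 0.64, [252.0, 309.0])]
tray [([0.451, -0.329, 0.011], 0.8, [328.0, 171.0])]
glue [([0.724, -0.333, 0.061], 0.62, [249.0, 149.0])]
tape [([0.722, 0.384, 0.026], 0.97, [160.0, 292.0])]
0.0539 0.8 [ 0.19414378 -0.64645534  0.30390952] [[0.958, 0.288, 0.0], [0.288, -0.958, 0.0], [0.0, -0.0, -1.0]]
```

View pics/top0.png

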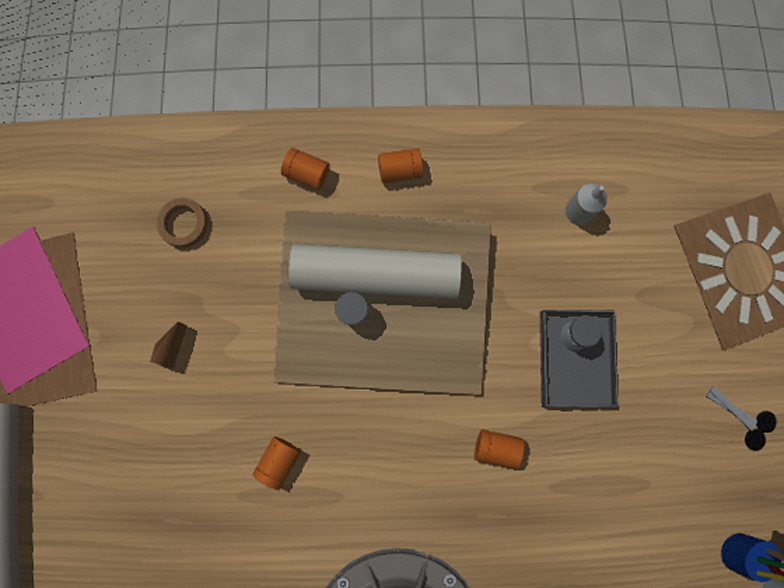

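View pics/side0.png

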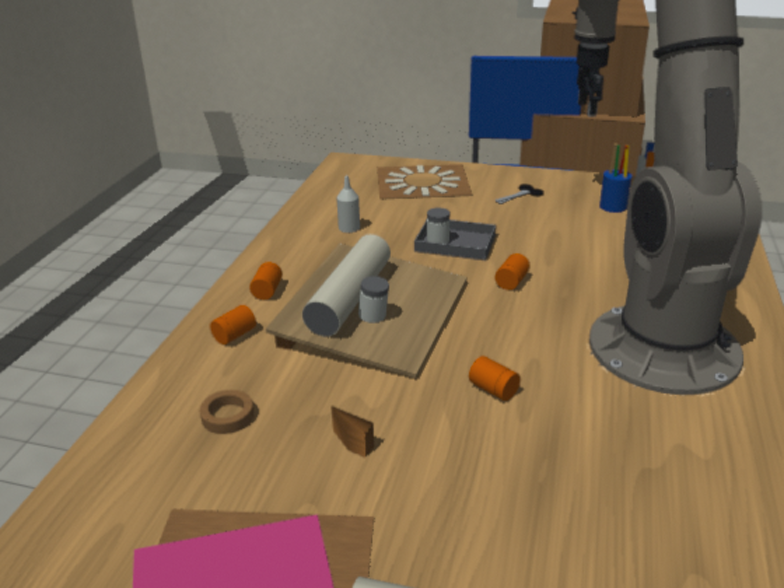

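Top view: the white jar with the grey lid at (352,308) touches the tube's low side. The things that could be taken for it are jar_b in the tray (582,335) and four orange lying jars at (305,168), (400,165), (277,462) and (500,450). I choose (352,308). The chock is at (175,348), so next I'll crop it and measure the board.

Run:
```python
from h import *
a=ctrl.read_camera("top")[:,:,::-1];b=ctrl.read_camera("side")[:,:,::-1]
f=lambda im,x,y:cv2.resize(im[y:y+60,x:x+80],None,fx=5,fy=5,interpolation=cv2.INTER_CUBIC)
cv2.imwrite("pics/crop.png",np.vstack([np.hstack([f(a,95,215),f(b,220,275)]),np.hstack([f(a,220,190),f(b,235,180)])]))
s=1/1.4
print("board",[np.round(ray("top",np.array(p)*s,z),3)[:2].tolist() for p,z in [((285,212),.053),((491,223),.053),((482,395),.017),((276,383),.017)]])
print("tray",[np.round(ray("top",np.array(p)*s,.03),3)[:2].tolist() for p in [(541,311),(615,311),(618,409),(543,409)]])
print("tube ends",[np.round(ray("top",np.array(p)*s,.085),3)[:2].tolist() for p in [(289,270),(461,276)]])
print("jar lids",[np.round(ray("top",np.array(p)*s,z),3)[:2].tolist() for p,z in [((352,308),.107),((585,333),.079)]])
```

```text
board [[0.729, 0.178], [0.701, -0.181], [0.405, -0.157], [0.434, 0.199]]
tray [[0.547, -0.265], [0.544, -0.399], [0.372, -0.393], [0.377, -0.26]]
tube ends [[0.618, 0.167], [0.602, -0.12]]
jar lids [[0.549, 0.062], [0.501, -0.327]]
```

View pics/crop.png

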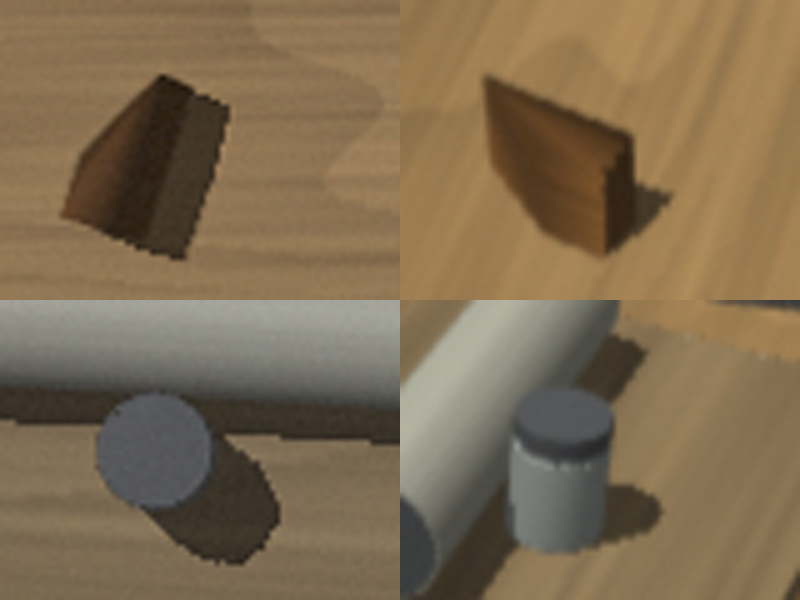

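The crop shows the chock's thin edge at (160,75), its heel at (62,215)–(122,235), and its base face towards world −y. The side view agrees, with the ramp facing +y. The second row of the crop confirms the white jar against the tube. Plan: push the chock's top towards −y so it tips onto its base.

Run:
```python
from h import *
P=[np.array(p)/5+[95,215] for p in [(160,75),(80,157),(62,215),(122,235)]]
W=[ray("top",p,.052)[:2] for p in P]
print(np.round(W,3).tolist())
thin,a,heel,b=W
d=thin-b;print("yaw deg",np.degrees(np.arctan2(d[1],d[0])),np.linalg.norm(d))
# side check: thin top/bottom, heel
for p,z in [((485-400,75),.052),((632-400,135),.052),((605-400,257),0),((490-400,165),0)]:
    print(np.round(ray("side",np.array(p)/5+[220,275],z),3)[:2])
```

```text
[[0.539, 0.364], [0.5, 0.402], [0.472, 0.411], [0.462, 0.381]]
yaw deg -12.609682800272727 0.07841762078308136
[0.537 0.365]
[0.461 0.389]
[0.469 0.413]
[0.537 0.367]
```

Emit:
{"api": "play_rows", "payload": {"slide": [[41,10,0],[38,16,0],[36,20,0],[36,20,0],[34,22,0],[34,22,0],[34,22,0],[30,26,0]], "roll": [0,0,0,0,0,0,0,0], "gripper": 1}}

```text
t: 1.57
tool_pos: [0.4785, -0.4875, 0.3039]
tool_rot: [[0.958, 0.288, 0.0], [0.288, -0.958, -0.0], [0.0, 0.0, -1.0]]
ft_force: [0.3, -0.6, 0.5]
gripper_width: 0.005
finger_force: 0.0
```

Emit:
{"api": "play_rows", "payload": {"slide": [[2,40,0],[2,40,0],[2,40,0],[2,40,0],[2,40,0],[2,40,0],[2,40,0],[2,40,0]], "roll": [-0.06,-0.06,-0.06,-0.06,-0.06,-0.06,-0.06,-0.09]}}

```text
t: 2.23
tool_pos: [0.4923, -0.1668, 0.3042]
tool_rot: [[0.976, -0.219, 0.001], [-0.219, -0.976, -0.0], [0.001, 0.0, -1.0]]
ft_force: [0.5, 0.2, 0.1]
gripper_width: 0.0
finger_force: 0.0
```

Emit:
{"api": "play_rows", "payload": {"slide": [[2,40,0],[2,40,0],[0,40,0],[0,40,0],[0,40,0],[0,40,0],[0,40,0],[0,40,0]], "roll": [0,0,0,0,0,0,0,0]}}

```text
t: 2.9
tool_pos: [0.4963, 0.1533, 0.3043]
tool_rot: [[0.976, -0.217, 0.001], [-0.217, -0.976, 0.0], [0.001, -0.0, -1.0]]
ft_force: [2.0, 0.7, 0.0]
gripper_width: 0.0
finger_force: 0.0
```

Emit:
{"api": "play_rows", "payload": {"slide": [[0,40,0],[0,40,0],[0,40,0],[0,40,0],[0,40,0],[0,40,0],[0,40,0],[0,0,0]], "roll": [0,0,0,0,0,0,0,0]}}

```text
t: 3.57
tool_pos: [0.4922, 0.4411, 0.3034]
tool_rot: [[0.979, -0.206, -0.002], [-0.206, -0.979, 0.004], [-0.003, -0.003, -1.0]]
ft_force: [-2.2, -1.8, -0.3]
gripper_width: -0.005
finger_force: 0.0
```

Emit:
{"api": "play_rows", "payload": {"slide": [[1,1,-40],[1,1,-40],[1,0,-40],[0,0,-40],[0,0,-20],[0,0,-11],[0,0,0],[0,0,0]], "roll": [0,0,0,0,0,0,0,0]}}

```text
t: 4.23
tool_pos: [0.4999, 0.4338, 0.1137]
tool_rot: [[0.976, -0.216, 0.0], [-0.216, -0.976, 0.0], [0.0, -0.001, -1.0]]
ft_force: [0.5, -0.8, -0.1]
gripper_width: 0.0
finger_force: 0.0
```

Emit:
{"api": "play_rows", "payload": {"slide": [[-1.5,-7,0],[-1.5,-7,0],[-1,-4,0],[-1,-4,0],[-1,-4,0],[-1,-4,0],[-1,-4,0],[-1,-4,0]], "roll": [0,0,0,0,0,0,0,0]}}

```text
t: 4.9
tool_pos: [0.4905, 0.395, 0.1129]
tool_rot: [[0.976, -0.217, 0.0], [-0.217, -0.976, -0.0], [0.0, -0.0, -1.0]]
ft_force: [0.8, -0.4, -0.6]
gripper_width: -0.0
finger_force: 0.0
```

Run:
```python
from h import *
save("side","tip1.png",(190,250,330,350),4)
```

```text
(no output)
```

View pics/tip1.png

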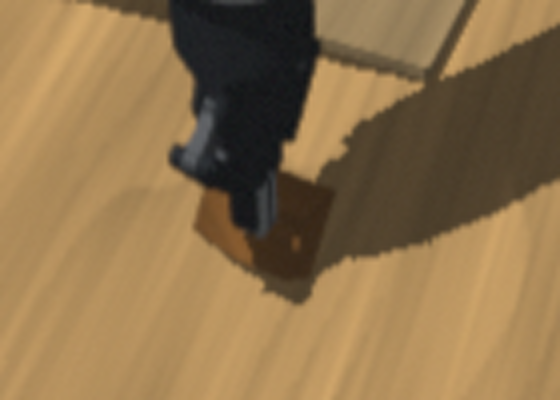

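The chock at (265,230) in the crop is tilting as intended, so I keep pushing.

Emit:
{"api": "play_rows", "payload": {"slide": [[-1,-4,0],[-1,-4,0],[-1,-4,0],[-1,-4,0],[-1,-4,0],[-1,-4,0],[-1,-4,0],[-1,-4,0]], "roll": [0,0,0,0,0,0,0,0]}}

```text
t: 5.62
tool_pos: [0.4825, 0.363, 0.1129]
tool_rot: [[0.976, -0.217, 0.0], [-0.217, -0.976, 0.0], [0.0, -0.0, -1.0]]
ft_force: [-1.1, -0.2, 0.1]
gripper_width: -0.002
finger_force: 0.0
```

Emit:
{"api": "play_rows", "payload": {"slide": [[2,10,5],[4,20,30],[4,20,40],[0,30,40],[0,30,40],[0,20,30],[0,0,0],[0,0,0]], "roll": [0,0,0,0,0,0,0,0], "gripper": 0}}

```text
t: 6.28
tool_pos: [0.4919, 0.4841, 0.2836]
tool_rot: [[0.977, -0.214, 0.002], [-0.214, -0.977, 0.003], [0.001, -0.003, -1.0]]
ft_force: [0.5, -1.4, -1.3]
gripper_width: 0.999
finger_force: 0.0
```

Run:
```python
from h import *
a=ctrl.read_camera("top")[:,:,::-1];b=ctrl.read_camera("side")[:,:,::-1]
f=lambda im,x,y:cv2.resize(im[y:y+80,x:x+80],None,fx=5,fy=5,interpolation=cv2.INTER_CUBIC)
cv2.imwrite("pics/tip2.png",np.hstack([f(a,95,215),f(b,220,255)]))
for n in ["top","side"]: print([(np.round(d["position"],3).tolist(),d["score"]) for d in ctrl.look_for(n,"chock")[:2]])
```

```text
[([0.495, 0.344, 0.019], 0.85)]
[([0.483, 0.364, 0.017], 0.74)]
```

View pics/tip2.png

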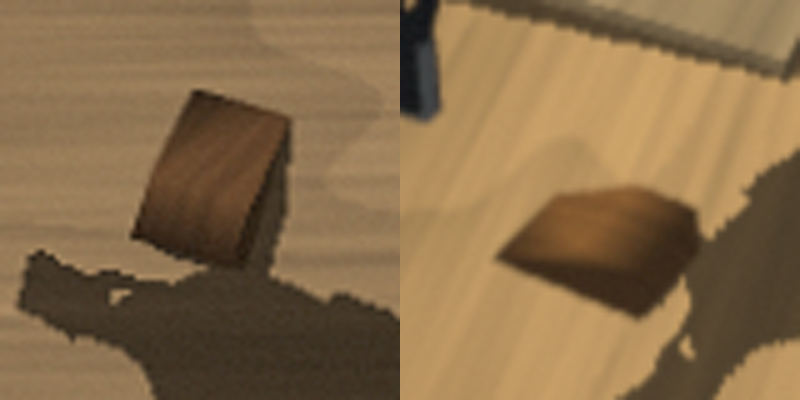

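The chock is on its base: thin edge (195,90)–(290,118) and heel top (133,237)–(242,268) in the top crop.

Run:
```python
from h import *
w=lambda p,z:ray("top",np.array(p)/5+[95,215],z)[:2]
t=(w((195,90),.002)+w((290,118),.002))/2; h=(w((133,237),.028)+w((242,268),.028))/2
d=t-h;L=np.linalg.norm(d);print(t,h,L,np.degrees(np.arctan2(d[1],d[0])),"grasp at -22:",h+d/L*.018)
c=w((195,90),.002)-w((290,118),.002);print(np.linalg.norm(c),np.degrees(np.arctan2(-c[0],c[1])))
s=ctrl.read_state();print(s["tool_pos"])
```

```text
[0.53023135 0.33610282] [0.4551477  0.35554742] 0.07756059948206288 -14.519055513618273 grasp at -22: [0.47257286 0.35103478]
0.05082633140600191 -17.11214878734028
[0.4923472  0.48089871 0.28044172]
```

Emit:
{"api": "play_rows", "payload": {"slide": [[-4,-26,-20],[-4,-26,-30],[-4,-26,-30],[-4,-26,-20],[-4,-26,0],[0,0,-30],[0,0,-20],[0,0,0]], "roll": [-0.05,0,0,0,0,0,0,0]}}

```text
t: 7.15
tool_pos: [0.4709, 0.3494, 0.1278]
tool_rot: [[0.964, -0.266, -0.005], [-0.266, -0.964, -0.004], [-0.003, 0.005, -1.0]]
ft_force: [-0.8, -0.4, -0.9]
gripper_width: 1.001
finger_force: 0.0
```

Run:
```python
from h import *
s=ctrl.read_state();print(s["tool_pos"],np.round(s["tool_rot"],3).tolist(),s["ft_force"])
```

```text
[0.47088868 0.34943496 0.1277568 ] [[0.964, -0.266, -0.005], [-0.266, -0.964, -0.004], [-0.003, 0.005, -1.0]] [-0.77265637 -0.35628307 -0.93619436]
```

Emit:
{"api": "play_rows", "payload": {"slide": [[1,1,-30],[0,0,-15],[0,0,-7],[0,0,0]], "roll": [0,0,0,0]}}

```text
t: 7.48
tool_pos: [0.4729, 0.3525, 0.0787]
tool_rot: [[0.964, -0.265, -0.002], [-0.265, -0.964, -0.002], [-0.001, 0.002, -1.0]]
ft_force: [0.0, -0.1, -0.3]
gripper_width: 0.998
finger_force: 0.0
```

Emit:
{"api": "play_rows", "payload": {"slide": [[0,0,0],[0,0,0],[0,0,0],[0,0,0],[0,0,0],[0,0,0],[0,0,0]], "roll": [0,0,0,0,0,0,0], "gripper": 1, "grip_force": 25}}

```text
t: 8.07
tool_pos: [0.4738, 0.3534, 0.081]
tool_rot: [[0.964, -0.265, 0.001], [-0.265, -0.964, 0.001], [0.001, -0.002, -1.0]]
ft_force: [-0.6, -0.3, 5.7]
gripper_width: 0.599
finger_force: 25.6
```

Emit:
{"api": "play_rows", "payload": {"slide": [[0,0,20],[0,0,40],[0,0,40],[0,0,40],[3,-30,10],[3,-40,0],[3,-40,0],[3,-40,0]], "roll": [0,0,0,0,0,0,0.06,0.07]}}

```text
t: 8.73
tool_pos: [0.4851, 0.2016, 0.2309]
tool_rot: [[0.991, -0.135, 0.002], [-0.135, -0.991, 0.001], [0.002, -0.001, -1.0]]
ft_force: [1.6, -0.3, -1.3]
gripper_width: 0.602
finger_force: 27.6
```

Emit:
{"api": "play_rows", "payload": {"slide": [[2,-40,0],[2,-40,0],[2,-40,0],[2,-40,0],[2,-35,0],[1,-19,0],[0,0,0],[0,0,0]], "roll": [0.06,0,0,0,0,0,0,0]}}

```text
t: 9.4
tool_pos: [0.4964, -0.0121, 0.2304]
tool_rot: [[0.997, -0.081, 0.001], [-0.081, -0.997, 0.0], [0.001, -0.0, -1.0]]
ft_force: [-0.5, 1.2, -0.6]
gripper_width: 0.599
finger_force: 27.6
```

Run:
```python
from h import *
s=ctrl.read_state();print(s["tool_pos"],np.round(s["tool_rot"],3).tolist(),s["ft_force"])
```

```text
[ 0.49637013 -0.0120763   0.23043429] [[0.997, -0.081, 0.001], [-0.081, -0.997, 0.0], [0.001, -0.0, -1.0]] [-0.46868613  1.24079127 -0.64561733]
```

Emit:
{"api": "play_rows", "payload": {"slide": [[0,0,-40],[0,0,-40],[0,0,-20],[0,0,-10],[0,0,0],[0,0,0]], "roll": [0,0,0,0,0,0]}}

```text
t: 9.9
tool_pos: [0.4968, -0.0103, 0.1204]
tool_rot: [[0.997, -0.077, 0.0], [-0.077, -0.997, 0.0], [0.0, -0.0, -1.0]]
ft_force: [-0.1, -0.2, 0.0]
gripper_width: 0.602
finger_force: 27.5
```

Run:
```python
from h import *
a=ctrl.read_camera("top")[:,:,::-1];b=ctrl.read_camera("side")[:,:,::-1]
f=lambda im,x,y:cv2.resize(im[y:y+100,x:x+100],None,fx=4,fy=4,interpolation=cv2.INTER_CUBIC)
cv2.imwrite("pics/at.png",np.hstack([f(a,230,170),f(b,230,165)]))
s=ctrl.read_state();print(s["tool_pos"],s["ft_force"])
```

```text
[ 0.49729179 -0.01064497  0.12123945] [ 0.31895634  0.69277273 -0.30498862]
```

View pics/at.png

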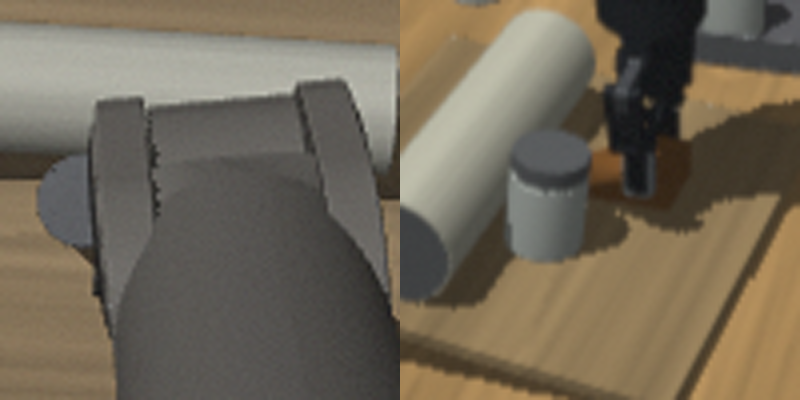

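Emit:
{"api": "play_rows", "payload": {"slide": [[0,0,-1.5],[0,0,-1.5],[0,0,-1.5],[0,0,-1.5],[0,0,0],[0,0,0]], "roll": [0,0,0,0,0,0]}}

```text
t: 10.5
tool_pos: [0.4964, -0.011, 0.1138]
tool_rot: [[0.997, -0.078, 0.0], [-0.078, -0.997, 0.0], [0.0, -0.0, -1.0]]
ft_force: [-1.9, 0.4, 2.8]
gripper_width: 0.604
finger_force: 28.1
```

Emit:
{"api": "play_rows", "payload": {"slide": [[0,0,0],[0,0,0],[0,0,0],[0,0,0],[0,0,-2],[0,0,-2],[0,0,-2],[0,0,0]], "roll": [0,0,0,0,0,0,0,0], "gripper": 0.3}}

```text
t: 11.17
tool_pos: [0.4961, -0.011, 0.1072]
tool_rot: [[0.997, -0.078, -0.001], [-0.078, -0.997, 0.0], [-0.001, 0.0, -1.0]]
ft_force: [0.6, 0.4, -0.5]
gripper_width: 0.7
finger_force: 0.0
```

Emit:
{"api": "play_rows", "payload": {"slide": [[0,0,0],[0,0,0],[0,0,0],[0,0,0],[0,0,0]], "roll": [0,0,0,0,0], "gripper": 1, "grip_force": 25}}

```text
t: 11.58
tool_pos: [0.4963, -0.011, 0.1077]
tool_rot: [[0.997, -0.078, 0.0], [-0.078, -0.997, 0.0], [0.0, -0.0, -1.0]]
ft_force: [0.2, 0.1, 0.2]
gripper_width: 0.601
finger_force: 26.2
```

Emit:
{"api": "play_rows", "payload": {"slide": [[8,-0.6,1],[8,-0.6,1],[6,-0.5,0.7],[5,-0.4,0.6],[4,-0.3,0.5],[0,0,0],[0,0,0]], "roll": [0,0,0,0,0,0,0]}}

```text
t: 12.17
tool_pos: [0.5275, -0.0135, 0.1115]
tool_rot: [[0.997, -0.078, 0.0], [-0.078, -0.997, 0.0], [0.0, -0.0, -1.0]]
ft_force: [0.1, -0.4, -0.7]
gripper_width: 0.603
finger_force: 26.7
```

Emit:
{"api": "play_rows", "payload": {"slide": [[2,-0.2,0.25],[2,-0.2,0.25],[2,-0.2,0.25],[0,0,0],[0,0,0]], "roll": [0,0,0,0,0]}}

```text
t: 12.58
tool_pos: [0.5335, -0.014, 0.1123]
tool_rot: [[0.997, -0.078, 0.0], [-0.078, -0.997, 0.0], [0.0, -0.0, -1.0]]
ft_force: [-0.1, -0.6, -0.8]
gripper_width: 0.602
finger_force: 26.7
```

Emit:
{"api": "play_rows", "payload": {"slide": [[1.5,-0.1,0.15],[1.5,-0.1,0.15],[1,-0.1,0.1],[0,0,0],[0,0,0]], "roll": [0,0,0,0,0]}}

```text
t: 13.0
tool_pos: [0.5374, -0.0143, 0.1127]
tool_rot: [[0.997, -0.078, 0.0], [-0.078, -0.997, 0.0], [0.0, -0.0, -1.0]]
ft_force: [-0.6, -1.6, -0.5]
gripper_width: 0.604
finger_force: 26.7
```

Emit:
{"api": "play_rows", "payload": {"slide": [[1,-0.1,0.1],[1,-0.1,0.1],[1,-0.1,0.1],[0,0,0],[0,0,0]], "roll": [0,0,0,0,0]}}

```text
t: 13.42
tool_pos: [0.5399, -0.0146, 0.1129]
tool_rot: [[0.997, -0.078, -0.001], [-0.078, -0.997, 0.0], [-0.001, -0.0, -1.0]]
ft_force: [-5.8, -0.4, 6.2]
gripper_width: 0.605
finger_force: 27.5
```

Emit:
{"api": "play_rows", "payload": {"slide": [[0.8,-0.1,0.3],[0.7,0,0.2],[0,0,0],[0,0,0],[0,0,0]], "roll": [0,0,0,0,0]}}

```text
t: 13.83
tool_pos: [0.5419, -0.0147, 0.1133]
tool_rot: [[0.997, -0.078, 0.0], [-0.078, -0.997, 0.0], [0.0, -0.0, -1.0]]
ft_force: [-2.3, -1.3, -2.2]
gripper_width: 0.602
finger_force: 26.8
```

Run:
```python
from h import *
for n in ["top","side"]:
    for o in ["tube","jar"]:
        if o=="tube" and n=="top": ctrl.read_camera("top")
        if o=="tube" and n=="side": ctrl.read_camera("side")
        print(n,o,[(np.round(d["position"],3).tolist(),round(d["score"],2)) for d in ctrl.look_for(n,o)[:5]])
print(ctrl.read_state()["ft_force"])
```

```text
top tube [([0.617, 0.106, 0.113], 0.76)]
top jar [([0.501, -0.324, 0.082], 0.96), ([0.81, 0.143, 0.049], 0.91), ([0.306, -0.194, 0.051], 0.7), ([0.808, -0.028, 0.05], 0.61)]
side tube [([0.606, 0.11, 0.105], 0.81)]
side jar [([0.804, 0.167, 0.038], 0.86), ([0.308, -0.146, 0.038], 0.86), ([0.5, -0.308, 0.054], 0.84), ([0.295, 0.214, 0.046], 0.65), ([0.814, 0.004, 0.041], 0.57)]
[-0.26100354 -1.58702583 -2.83777189]
```

Emit:
{"api": "play_rows", "payload": {"slide": [[0.8,-0.1,0.1],[0.7,0,0.1],[0,0,0],[0,0,0],[0,0,0]], "roll": [0,0,0,0,0]}}

```text
t: 14.55
tool_pos: [0.5435, -0.0148, 0.1137]
tool_rot: [[0.997, -0.078, 0.0], [-0.078, -0.997, 0.0], [0.0, -0.0, -1.0]]
ft_force: [-1.1, 0.1, -2.6]
gripper_width: 0.602
finger_force: 26.8
```

Emit:
{"api": "play_rows", "payload": {"slide": [[0.3,0,-0.5],[0.4,0,-0.3],[0.4,0,0],[0,0,0],[0,0,0]], "roll": [0,0,0,0,0]}}

```text
t: 14.97
tool_pos: [0.5437, -0.0148, 0.1134]
tool_rot: [[0.997, -0.078, -0.001], [-0.078, -0.997, 0.0], [-0.001, -0.0, -1.0]]
ft_force: [-11.7, -0.0, 17.3]
gripper_width: 0.602
finger_force: 29.1
```

Emit:
{"api": "play_rows", "payload": {"slide": [[0,0,0],[0,0,0],[0,0,0],[0,0,0],[0,0,10],[0,0,20],[0,0,40],[0,0,40]], "roll": [0,0,0,0,0,0,0,0], "gripper": 0.3}}

```text
t: 15.63
tool_pos: [0.5437, -0.0147, 0.2239]
tool_rot: [[0.997, -0.078, -0.002], [-0.078, -0.997, -0.0], [-0.002, 0.0, -1.0]]
ft_force: [2.0, -0.4, 0.5]
gripper_width: 0.697
finger_force: 0.0
```

Emit:
{"api": "play_rows", "payload": {"slide": [[-30,-20,20],[-40,-20,0],[-30,-20,0],[0,-30,0],[0,-40,0],[0,0,0]], "roll": [0,0,0,0,0,0], "gripper": 0}}

```text
t: 16.13
tool_pos: [0.4464, -0.1493, 0.2442]
tool_rot: [[0.996, -0.084, 0.002], [-0.084, -0.996, -0.002], [0.002, 0.001, -1.0]]
ft_force: [-0.2, 0.2, -1.3]
gripper_width: 1.001
finger_force: 0.0
```

Run:
```python
from h import *
a=ctrl.read_camera("top")[:,:,::-1];b=ctrl.read_camera("side")[:,:,::-1]
f=lambda im,x,y:cv2.resize(im[y:y+100,x:x+130],None,fx=3,fy=3,interpolation=cv2.INTER_CUBIC)
cv2.imwrite("pics/set.png",np.hstack([f(a,210,160),f(b,210,165)]))
s=ctrl.read_state();print(s["tool_pos"])
for n in ["top","side"]:
    for o in ["jar","chock"]: print(n,o,[(np.round(d["position"],3).tolist(),round(d["score"],2)) for d in ctrl.look_for(n,o) if abs(d["position"][1])<.14 and .4<d["position"][0]<.7])
```

```text
[ 0.44707614 -0.14458176  0.24355094]
top jar [([0.545, 0.062, 0.107], 0.67)]
top chock [([0.552, -0.02, 0.058], 0.66)]
side jar [([0.552, 0.084, 0.085], 0.74)]
side chock [([0.53, -0.008, 0.052], 0.52)]
```

View pics/set.png

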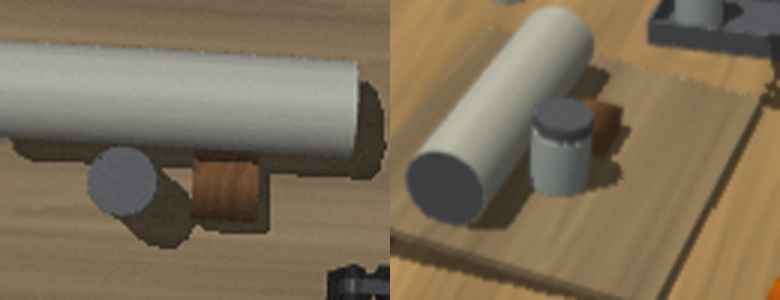

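Emit:
{"api": "play_rows", "payload": {"slide": [[18,36,0],[18,36,0],[18,36,0],[18,36,0],[17,35,0],[15,28,0],[0,0,0],[0,0,0]], "roll": [0,0,0,0,0,0,0,0]}}

```text
t: 17.1
tool_pos: [0.5513, 0.0666, 0.2424]
tool_rot: [[0.997, -0.073, -0.001], [-0.073, -0.997, 0.0], [-0.001, -0.0, -1.0]]
ft_force: [0.2, -0.7, -0.4]
gripper_width: 0.999
finger_force: 0.0
```

```bash
python3 -c "
from h import *
s=ctrl.read_state();print(s['tool_pos'],s['tool_rot'][0])"
```

```text
[0.55126864 0.06656967 0.24238767] [ 9.97302508e-01 -7.33973725e-02 -7.30769668e-04]
```

Emit:
{"api": "play_rows", "payload": {"slide": [[0,0,-30],[0,0,-30],[0,0,-25],[0,0,-12],[0,0,0],[0,0,0]], "roll": [0,0,0,0,0,0]}}

```text
t: 17.6
tool_pos: [0.5511, 0.0633, 0.1462]
tool_rot: [[0.997, -0.078, -0.001], [-0.078, -0.997, -0.0], [-0.001, 0.0, -1.0]]
ft_force: [0.0, -0.3, 0.6]
gripper_width: 1.0
finger_force: 0.0
```

Emit:
{"api": "play_rows", "payload": {"slide": [[0,0,0],[0,0,0],[0,0,0],[0,0,0],[0,0,0],[0,0,0]], "roll": [0,0,0,0,0,0], "gripper": 1, "grip_force": 35}}

```text
t: 18.1
tool_pos: [0.5518, 0.0635, 0.1473]
tool_rot: [[0.997, -0.078, 0.002], [-0.078, -0.997, 0.0], [0.002, -0.001, -1.0]]
ft_force: [-2.0, -1.4, 8.5]
gripper_width: 0.621
finger_force: 35.1
```

Emit:
{"api": "play_rows", "payload": {"slide": [[-1,0,5],[-1,0,10],[-2,0,20],[0,0,30],[0,0,40],[-4,-20,10],[-10,-36,0],[-10,-36,0]], "roll": [0,0,0,0,0,0,0,0]}}

```text
t: 18.77
tool_pos: [0.5231, -0.0285, 0.263]
tool_rot: [[0.997, -0.076, 0.003], [-0.076, -0.997, 0.001], [0.003, -0.001, -1.0]]
ft_force: [0.6, -1.8, -3.9]
gripper_width: 0.624
finger_force: 38.0
```

Emit:
{"api": "play_rows", "payload": {"slide": [[-12,-37,0],[-12,-37,0],[-13,-37,0],[-13,-37,0],[-13,-37,0],[-13,-37,0],[-13,-37,0],[-12,-30,0]], "roll": [0,0,0,0,0,0,0,0]}}

```text
t: 19.43
tool_pos: [0.4207, -0.3199, 0.262]
tool_rot: [[0.997, -0.079, 0.001], [-0.079, -0.997, -0.0], [0.001, 0.0, -1.0]]
ft_force: [1.4, -0.2, -2.6]
gripper_width: 0.621
finger_force: 38.0
```

Emit:
{"api": "play_rows", "payload": {"slide": [[-6,-10,0],[0,0,0],[0,0,0],[0,0,0]], "roll": [0,0,0,0]}}

```text
t: 19.77
tool_pos: [0.4167, -0.3263, 0.2612]
tool_rot: [[0.997, -0.077, 0.001], [-0.077, -0.997, 0.001], [0.001, -0.001, -1.0]]
ft_force: [0.5, 0.3, -3.1]
gripper_width: 0.622
finger_force: 38.0
```

Emit:
{"api": "play_rows", "payload": {"slide": [[0,0,-38],[0,0,-38],[0,0,-30],[0,0,-20],[0,0,-8],[0,0,0],[0,0,0]], "roll": [0,0,0,0,0,0,0]}}

```text
t: 20.35
tool_pos: [0.4169, -0.327, 0.1276]
tool_rot: [[0.997, -0.077, 0.0], [-0.077, -0.997, 0.0], [0.0, -0.0, -1.0]]
ft_force: [0.5, -1.2, -2.9]
gripper_width: 0.619
finger_force: 37.9
```

Emit:
{"api": "play_rows", "payload": {"slide": [[0,0,-1.5],[0,0,-1.5],[0,0,-1.5],[0,0,-1],[0,0,0],[0,0,0]], "roll": [0,0,0,0,0,0]}}

```text
t: 20.85
tool_pos: [0.4162, -0.3275, 0.1215]
tool_rot: [[0.997, -0.078, 0.0], [-0.078, -0.997, -0.0], [0.0, -0.0, -1.0]]
ft_force: [0.2, -0.6, -2.9]
gripper_width: 0.624
finger_force: 37.9
```

Emit:
{"api": "play_rows", "payload": {"slide": [[0,0,-1],[0,0,-1],[0,0,-1],[0,0,0],[0,0,0]], "roll": [0,0,0,0,0]}}

```text
t: 21.27
tool_pos: [0.4181, -0.3279, 0.1199]
tool_rot: [[0.997, -0.078, 0.004], [-0.078, -0.997, -0.001], [0.004, 0.001, -1.0]]
ft_force: [3.5, 3.3, 20.9]
gripper_width: 0.619
finger_force: 41.0
```

Emit:
{"api": "play_rows", "payload": {"slide": [[0,0,1],[0,0,0],[0,0,0]], "roll": [0,0,0]}}

```text
t: 21.52
tool_pos: [0.4175, -0.3278, 0.1202]
tool_rot: [[0.997, -0.078, 0.003], [-0.078, -0.997, -0.001], [0.003, 0.001, -1.0]]
ft_force: [3.6, 0.3, 9.2]
gripper_width: 0.624
finger_force: 39.4
```

Emit:
{"api": "play_rows", "payload": {"slide": [[0,0,0],[0,0,0],[0,0,0],[0,0,0],[0,0,0]], "roll": [0,0,0,0,0], "gripper": 0.2}}

```text
t: 21.93
tool_pos: [0.416, -0.3275, 0.1192]
tool_rot: [[0.997, -0.078, -0.0], [-0.078, -0.997, 0.0], [-0.0, -0.0, -1.0]]
ft_force: [-0.5, 0.0, -0.4]
gripper_width: 0.8
finger_force: 0.0
```

Emit:
{"api": "play_rows", "payload": {"slide": [[0,0,10],[0,0,30],[0,0,40],[0,0,40],[0,0,40],[0,-40,0],[0,-40,0],[0,-40,0]], "roll": [0,0,0,0,0,0,0,0]}}

```text
t: 22.6
tool_pos: [0.4164, -0.4486, 0.2817]
tool_rot: [[0.997, -0.076, 0.003], [-0.076, -0.997, -0.001], [0.003, 0.001, -1.0]]
ft_force: [1.2, 0.1, 0.1]
gripper_width: 0.796
finger_force: 0.0
```

Run:
```python
from h import *
a=ctrl.read_camera("top")[:,:,::-1];b=ctrl.read_camera("side")[:,:,::-1]
f=lambda im,x,y:cv2.resize(im[y:y+150,x:x+260],None,fx=3,fy=2.9,interpolation=cv2.INTER_CUBIC)[:290]
r=lambda im,x,y,w,h:cv2.resize(im[y:y+h,x:x+w],(int(w*2.5),int(h*2.5)),interpolation=cv2.INTER_CUBIC)
cv2.imwrite("pics/end.png",np.hstack([r(a,200,155,170,150)[:, :],r(a,370,205,90,150)*1]) if 0 else np.vstack([r(a,190,160,270,115),r(b,190,130,270,115)]))
for n in ["top","side"]:
    for o in ["jar","tube","chock"]: print(n,o,[(np.round(d["position"],3).tolist(),round(d["score"],2)) for d in ctrl.look_for(n,o)[:5]])
```

```text
top jar [([0.809, 0.145, 0.047], 0.88), ([0.501, -0.323, 0.082], 0.73), ([0.295, 0.193, 0.047], 0.71), ([0.551, -0.016, 0.061], 0.58), ([0.423, -0.318, 0.08], 0.56)]
top tube [([0.61, 0.025, 0.11], 0.97)]
top chock [([0.553, -0.018, 0.055], 0.57)]
side jar [([0.309, -0.151, 0.042], 0.97), ([0.806, 0.166, 0.04], 0.82), ([0.813, 0.003, 0.044], 0.8), ([0.426, -0.307, 0.055], 0.68), ([0.296, 0.212, 0.043], 0.66)]
side tube [([0.608, 0.082, 0.101], 0.7)]
side chock [([0.548, 0.006, 0.05], 0.62)]
```

View pics/end.png

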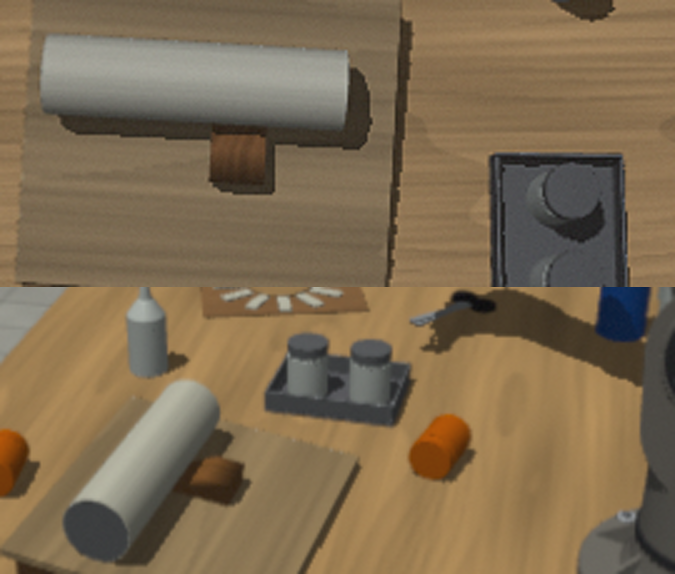

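The end view shows the tube held by the chock alone (chock at (238,157) in the top crop). The jar stands upright in the tray at (370,372) in the side crop, next to jar_b at (308,368).

```bash
python3 -c "
from h import *
print(ctrl.sign_off())"
```

```text
the job is handed in; nothing more can be done
None
```

The job is handed in, with no verdict returned: the last pictures show the tube held by the chock alone, the jar upright in the empty half of the tray, and jar_b, the glue bottle and the tape roll never touched.

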